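# Find the weak card clip by pull test

### The job

One of the four spring clips on the aluminium bar has gone weak: pull gently upward on the test cards to feel which clip lets its card slide far more easily than the others. Draw only the weak clip's card right out and stand it gently in the slot of the blue holder, fully home, so that its empty clip marks the one to replace; the cards of the good clips must stay home in their clips and nothing else may be disturbed.

Things in the scene. Friction and masses are not known exactly. Their poses are not given: they have to be found in the camera images.
- rail_bar: aluminium bar, 62 x 270 x 18 mm, fixed on the bench; origin at the centre of its underside, y along the bar (the row of four clips, 60 mm apart: at y = -90, -30, +30 and +90 mm), x across it, z up
- card_a_head (a point): centre of the orange head of one of four like test cards (25 g): head 10 (x) x 36 (y) x 22 (z) mm, on a yellow blade 4 mm thick, 36 mm wide, that ends 69 mm below this point. The cards start upright, one in each clip in no fixed order, axes along the bar's, this point 99 mm above the bench and 27 mm above the jaws; the jaws let a card go once it has risen 40 mm
- card_b_head (a point): centre of the orange head of one of four like test cards (25 g): head 10 (x) x 36 (y) x 22 (z) mm, on a yellow blade 4 mm thick, 36 mm wide, that ends 69 mm below this point. The cards start upright, one in each clip in no fixed order, axes along the bar's, this point 99 mm above the bench and 27 mm above the jaws; the jaws let a card go once it has risen 40 mm
- card_c_head (a point): centre of the orange head of one of four like test cards (25 g): head 10 (x) x 36 (y) x 22 (z) mm, on a yellow blade 4 mm thick, 36 mm wide, that ends 69 mm below this point. The cards start upright, one in each clip in no fixed order, axes along the bar's, this point 99 mm above the bench and 27 mm above the jaws; the jaws let a card go once it has risen 40 mm
- card_d_head (a point): centre of the orange head of one of four like test cards (25 g): head 10 (x) x 36 (y) x 22 (z) mm, on a yellow blade 4 mm thick, 36 mm wide, that ends 69 mm below this point. The cards start upright, one in each clip in no fixed order, axes along the bar's, this point 99 mm above the bench and 27 mm above the jaws; the jaws let a card go once it has risen 40 mm
- jaw_a (a joint): angle of the spring jaw of one of the four clips (at which place on the bar is not told): 0 with a card in it, about 0.13 when empty. All clips look alike (black foot, steel jaws, 46 x 46 x 54 mm), but one is weak: its card slides up at a pull of 1 to 4 N; that of a good clip slides only above 7 N. Closing the fingers may itself strain a card down or sideways by some N, which blurs this
- jaw_b (a joint): angle of the spring jaw of one of the four clips (at which place on the bar is not told): 0 with a card in it, about 0.13 when empty. All clips look alike (black foot, steel jaws, 46 x 46 x 54 mm), but one is weak: its card slides up at a pull of 1 to 4 N; that of a good clip slides only above 7 N. Closing the fingers may itself strain a card down or sideways by some N, which blurs this
- jaw_c (a joint): angle of the spring jaw of one of the four clips (at which place on the bar is not told): 0 with a card in it, about 0.13 when empty. All clips look alike (black foot, steel jaws, 46 x 46 x 54 mm), but one is weak: its card slides up at a pull of 1 to 4 N; that of a good clip slides only above 7 N. Closing the fingers may itself strain a card down or sideways by some N, which blurs this
- jaw_d (a joint): angle of the spring jaw of one of the four clips (at which place on the bar is not told): 0 with a card in it, about 0.13 when empty. All clips look alike (black foot, steel jaws, 46 x 46 x 54 mm), but one is weak: its card slides up at a pull of 1 to 4 N; that of a good clip slides only above 7 N. Closing the fingers may itself strain a card down or sideways by some N, which blurs this
- holder: the blue card holder; origin at the centre of its underside, axes as at its slot
- holder_slot (a point): centre of the mouth of the slot in the blue card holder, a block of 50 (x) x 70 (y) x 40 (z) mm, fixed on the bench, mouth on its top 40 mm above the bench; slot 8 mm wide along x, 41 mm long along y, 30 mm deep, edges chamfered 3 mm. A card pushed fully home stands on the slot's floor with its head centre 39 mm above this point
- saline: white squeeze bottle 64 mm across, 150 mm high; a bystander; origin at the centre of its underside
- kit_box_1: white and orange carton 50 x 68 x 85 mm; a bystander; origin at the centre of its underside
- coplin: glass staining jar with purple stain, 56 mm across, 90 mm high; a bystander; origin at the centre of its underside
- timer: white timer, 66 x 66 x 19 mm; a bystander; origin at the centre of its underside
- tape_roll: roll of tape, 69 mm across, 19 mm high, flat on the bench; a bystander; origin at the centre of its underside
There are look-alikes about, which are no part of the job. Leave any white look-alike of the part that bears card_a_head alone. Leave any turquoise look-alike of the part that bears card_c_head alone.

How it is judged:
By the outcome, as a careful person would: the job done as asked, in the order asked, and still so for the second after the job is handed in, with the robot touching nothing.
It also fails if it takes over 70 s, if anything falls off the work surface, if the arm or the gripper's body presses on something with over 40 N, if the wrist force passes 120 N, or if a joint passes its speed limit or range.

### The arm

A 6-joint arm with a two-finger parallel gripper is mounted at the origin on the work surface; the furniture and walls round the work are solid. World frame = base frame: x ahead of the robot, y to its left, z up, the work surface at z = 0. Lengths are in m, angles in degrees, forces in N, time in s.
With the tool pointing down it reaches from about 0.4 to 0.825 m from the base axis. Payload 7 kg.
Tool frame: the origin (TCP) lies between the finger pads; the fingertips stand 14 mm ahead of it and the grasp point (between the pads) lies 5 mm behind it; z points along the fingers, y is the line along which they close (so a half turn about z gives the same grasp; the last joint's range is limited). The gripper opens to 88 mm and grips with 3 to 60 N. Pads are 19 mm wide; open, the fingers measure 130 mm over their backs; the gripper's body (78 mm by 193 mm) begins 47 mm behind the grasp point.
Start: joints at [89.559, 20.546, 0.682, 0, -70.136, -16.507], TCP at [0.197, 0.646, 0.241] pointing down, gripper open.
Joint ranges: [-176.03, 176.03], [-82.01, 121.73], [-58.28, 71.71], [-173.87, 95.51], [-174.79, -0.11], [-173.66, 173.66]. Speed limits (degrees/s): [136.94, 136.94, 172.46, 180, 180, 180].

### API

Orientations are given as [roll, pitch, yaw] about the fixed x, y, z axes, in that order (R = Rz(yaw) Ry(pitch) Rx(roll)).
In Python, from plant import status, cams, job gives the robot as it stands. The module is installed in compiled form; this text tells all that it offers.
- The arm moves only by the tool step_arm, never from a script. Its arguments are lists of equal length, an entry for each row: "xyz": the shift along the tool's x, y, z each as a share of 20 cm, from -1 to 1, a list of three; "yaw": the turn about the tool's z as a share of 360 degrees, from -1 to 1; "claw": the closure, from -1 (fully open) to 1 (shut). A call has 1 to 20 rows; each row is the pose to reach, as a shift and turn from the pose commanded when the call began, along the tool's axes at that moment, turning the shorter way round; what a row does not reach only later rows make up. A row lasts 1/12 s, in which the tool goes at most 41.7 mm and 7.16 degrees, less where a joint would pass 70% of its speed; a pose out of reach is approached as far as the arm can. A call with a number of a shift or a turn outside -1 to 1 is refused whole. A call with a gripper value outside its range is refused whole. The fingers move at their own pace and stop on an object; "grip_force" is the grip in N (left out, the last holds). Time passes only in rows, so rows that repeat a pose let the fingers close. It gives the time, the measured TCP pose, the force, the opening and the grip force at its end, in the units of the state.
- status.get_state(): the state, without advancing time (a new reading comes with each control period).
- cams.capture(name): name is "scene" or "top" or "wrist"; returns (picture, depth): 480x640x3 uint8, blue, green, red; 480x640 float32, m along the optical axis (not along the pixel's ray), 0 where there is no reading.
- cams.calibration(name): a dict with "mtx" (3x3 intrinsics, pixels), "camera_from_world" (4x4, takes a point from world to camera coordinates); the wrist camera has in their place "T_tool_cam" (4x4, takes a point from camera to tool coordinates, whose origin is the TCP and whose axes are the flange's). Camera axes: x right, y down, z forward; pixel columns grow to the right and rows downward; lengths in m; the calibration is good to about 2 mm. The wrist camera is an equidistant fisheye: a pixel r from the principal point sees the ray r / f radians off the axis. A picture is of the moment at which its call begins: read the wrist's pose just before it. calibration takes no time and is no camera call.
- job.close_job(): hands the job in; it is judged then, once.
The state is a dict: "time_s": time; "joints": joint angles; "qd": joint speeds; "joint_torque": joint torques, N m; "tcp_pos": TCP position; "eef_rot": TCP orientation; "contact_force": force on the tool from outside, world axes, zero at the start; "moment": the same for the moment, N m; "gripper_width": finger opening in m; "gripper_force": force on a finger pad.
Only numpy, scipy, OpenCV 4.12 (cv2) and the standard library are available. Lean on these libraries where they do the work, as an engineer would, in place of code of your own. Each camera call takes 0.05 s, during which the arm holds its last target. There are 200 camera calls.

## Working session

There is one attempt and no reset: what is moved stays moved. The work goes in short steps, Python scripts to look and compute and a tool call to move; the robot and the scene stay as the last step left them, time stands still between calls to the robot, and variables do not carry over. Pictures are saved under pics/ and viewed, at most 10 in all, crops included, and the job is handed in when it is done.

Besides the shell and the picture viewer there is one more tool, called after ">>>" as name(argument=value, ...), one argument or row to a line, values as JSON. step_arm: Moves the arm, as the interface text tells. Shift numbers are shares of 20 cm and turn numbers shares of 360 degrees, none past 1 either way. Its arguments: {"type":"object","properties":{"xyz":{"type":"array"},"yaw":{"type":"array"},"claw":{"type":"array"},"grip_force":{"type":"number"}},"required":["xyz","yaw","claw"]}

```bash
mkdir -p pics
cat > h.py <<'E'
import numpy as np, cv2
from plant import status, cams, job
from scipy.spatial.transform import Rotation as R
def cloud(name):
    p,d=cams.capture(name); c=cams.calibration(name); K=np.array(c["mtx"]); T=np.linalg.inv(np.array(c["camera_from_world"]))
    v,u=np.mgrid[:480,:640]
    P=np.stack([(u-K[0,2])/K[0,0]*d,(v-K[1,2])/K[1,1]*d,d],-1)
    return p,d,P@T[:3,:3].T+T[:3,3]
E
python3 - <<'E'
from h import *
print(status.get_state())
for n in("scene","top"):
    p,d,W=cloud(n); cv2.imwrite(f"pics/{n}.png",p); np.savez(f"{n}.npz",p=p,d=d,W=W)
    c=cams.calibration(n);print(np.round(np.linalg.inv(c["camera_from_world"]),3))
E
```

```text
{'time_s': 0.0, 'joints': array([ 8.95580792e+01,  2.05905065e+01,  6.32809508e-01, -2.08608499e-02,
       -7.01352940e+01, -1.65067397e+01]), 'qd': array([ 0.01041317,  0.015913  , -0.05988485, -0.01583797, -0.03741014,
       -0.02332418]), 'joint_torque': array([-5.49513861e-04, -5.82722712e+01,  2.93054509e+01,  6.99699238e+00,
        6.88879634e-03, -1.81404466e-04]), 'tcp_pos': array([0.1966577 , 0.6452208 , 0.23962349]), 'eef_rot': array([ 1.79905269e+02, -7.62177714e-03, -1.69557586e+01]), 'contact_force': array([ 0.71799645,  0.06606714, -0.50657919]), 'moment': array([ 0.01192355, -0.03604765, -0.02895955]), 'gripper_force': 0.0, 'gripper_width': 0.08772282526255479}
[[ 0.741 -0.42   0.524 -0.062]
 [-0.672 -0.461  0.58  -0.704]
 [-0.002 -0.782 -0.623  0.816]
 [ 0.     0.     0.     1.   ]]
[[-0.01  -0.99   0.138  0.361]
 [-1.     0.011  0.007 -0.041]
 [-0.008 -0.138 -0.99   1.301]
 [ 0.     0.     0.     1.   ]]
```

View pics/scene.png

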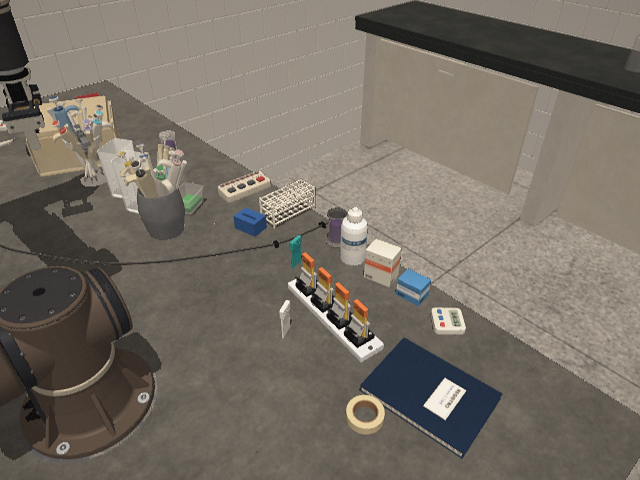

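View pics/top.png

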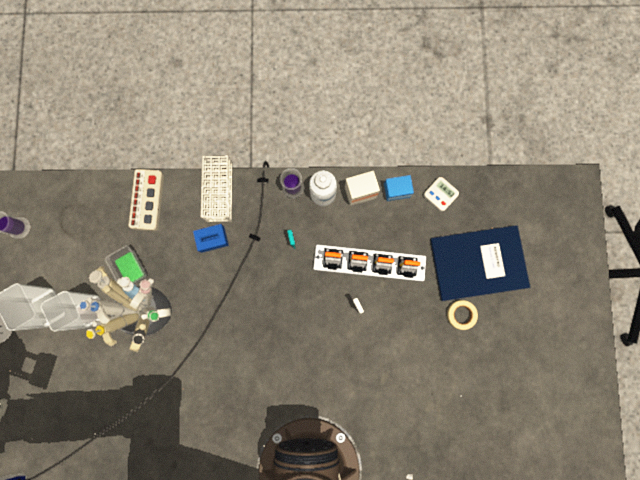

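The scene view shows four orange heads on the bar at about (308,260)–(361,308), with the blue holder at (250,222). In the top view the bar runs (315,258)–(425,268), with the holder at (210,238), a turquoise decoy at (290,238) and a white one at (358,305).

Run:
```python
from h import *
for n in("top","scene"):
    z=np.load(n+".npz");p,W=z["p"],z["W"]; h=cv2.cvtColor(p,cv2.COLOR_BGR2HSV)
    for nm,lo,hi,zr in(("orange",(3,150,120),(17,255,255),(.07,.13)),("blue",(105,120,60),(125,255,255),(.025,.06))):
        m=(cv2.inRange(h,lo,hi)>0)&(W[...,2]>zr[0])&(W[...,2]<zr[1])
        k,l,s,c=cv2.connectedComponentsWithStats(m.astype(np.uint8))
        for i in range(1,k):
            if s[i,4]<15: continue
            q=W[l==i]; r=cv2.minAreaRect(q[:,:2].astype(np.float32)*1000)
            print(n,nm,np.round(c[i]),s[i,4],"med",np.round(np.median(q,0),4),"zmax",q[:,2].max().round(3),"rect",np.round(r[0]),np.round(r[1]),round(r[2],1))
    # bar: white pts
    m=(h[...,1]<60)&(h[...,2]>120)&(W[...,2]>.01)&(W[...,2]<.025)&(W[...,0]>.4)&(W[...,0]<.62)&(abs(W[...,1]+.13)<.2)
    q=W[m]; r=cv2.minAreaRect(q[:,:2].astype(np.float32)*1000); print("bar",r)
T=cams.calibration("wrist"); print({k:np.round(v,4) for k,v in T.items()} )
```

```text
top orange [333. 254.] 60 med [ 0.4945 -0.062   0.109 ] zmax 0.115 rect [495. -61.] [36. 11.] 81.6
top orange [359. 257.] 57 med [ 0.4867 -0.1211  0.1084] zmax 0.116 rect [ 488. -122.] [34. 10.] 82.1
top orange [385. 259.] 53 med [ 0.4815 -0.179   0.1089] zmax 0.113 rect [ 481. -181.] [34. 13.] 75.9
top orange [411. 262.] 55 med [ 0.4741 -0.2386  0.1083] zmax 0.113 rect [ 474. -240.] [33. 10.] 82.9
top blue [210. 237.] 595 med [0.5463 0.2329 0.0395] zmax 0.049 rect [547. 234.] [51. 71.] 13.5
bar ((494.6337585449219, -187.77732849121094), (159.49298095703125, 340.9530334472656), 16.589601516723633)
scene orange [308. 259.] 98 med [ 0.4899 -0.0657  0.1071] zmax 0.113 rect [492. -61.] [37. 11.] 81.5
scene orange [325. 275.] 101 med [ 0.484  -0.1283  0.1071] zmax 0.112 rect [ 485. -123.] [35. 12.] 87.9
scene orange [342. 291.] 127 med [ 0.4766 -0.187   0.1064] zmax 0.113 rect [ 479. -181.] [37. 11.] 84.9
scene orange [360. 308.] 139 med [ 0.4698 -0.2419  0.1065] zmax 0.112 rect [ 472. -241.] [38. 11.] 82.7
scene blue [249. 218.] 419 med [0.5401 0.2283 0.0388] zmax 0.044 rect [544. 233.] [55. 74.] 16.8
bar ((484.8047790527344, -198.2657928466797), (152.296875, 346.02154541015625), 22.976396560668945)
{'mtx': array([[371.6483,   0.    , 315.7586],
       [  0.    , 371.6483, 239.8326],
       [  0.    ,   0.    ,   1.    ]]), 'T_tool_cam': array([[-5.000e-04, -9.550e-01, -2.968e-01,  8.130e-02],
       [ 1.000e+00, -5.000e-04, -1.000e-04,  1.000e-03],
       [-0.000e+00, -2.968e-01,  9.550e-01, -1.447e-01],
       [ 0.000e+00,  0.000e+00,  0.000e+00,  1.000e+00]])}
```

Run:
```python
from h import *
z=np.load("top.npz");W=z["W"];s=np.load("scene.npz")["W"]
A=np.concatenate([W.reshape(-1,3),s.reshape(-1,3)])
for y in np.arange(-.3,.75,.05):
    print(round(y,2),[ (lambda q:round(float(np.percentile(q,98)),2) if len(q)>5 else None)(A[(abs(A[:,1]-y)<.025)&(abs(A[:,0]-x)<.025)&(A[:,2]<.6)][:,2]) for x in np.arange(.2,.75,.05)])
P=np.array([.1967,.6452,.2396])
Rt=R.from_euler("xyz",[180,0,-16.96],degrees=True).as_matrix()
for t in([.35,.55,.30],[.42,.40,.30],[.49,.1,.30],[.494,-.061,.24]): print(t,np.round(Rt.T@(np.array(t)-P)/.2,3))
```

```text
-0.3 [0.0, 0.0, 0.0, 0.0, 0.02, 0.02, 0.02, 0.02, 0.01, 0.02, 0.02]
-0.25 [0.0, 0.0, 0.0, 0.0, 0.0, 0.11, 0.11, 0.0, 0.0, 0.05, 0.05]
-0.2 [0.0, 0.0, 0.0, 0.0, 0.0, 0.1, 0.11, 0.0, 0.0, 0.05, 0.05]
-0.15 [0.0, 0.0, 0.0, 0.07, 0.01, 0.06, 0.11, 0.0, 0.0, 0.09, 0.09]
-0.1 [0.0, 0.0, 0.0, 0.08, 0.08, 0.06, 0.11, 0.01, 0.0, 0.09, 0.09]
-0.05 [0.0, 0.0, 0.0, 0.0, 0.0, 0.06, 0.11, 0.02, 0.01, 0.15, 0.14]
-0.0 [0.0, 0.0, 0.0, 0.0, 0.0, 0.02, 0.02, 0.01, 0.0, 0.12, 0.11]
0.05 [0.0, 0.0, 0.0, 0.0, 0.0, 0.0, 0.08, 0.08, 0.01, 0.09, 0.09]
0.1 [0.0, 0.01, 0.0, 0.01, 0.0, 0.01, 0.01, 0.01, 0.01, 0.01, 0.01]
0.15 [0.01, 0.0, 0.01, 0.0, 0.0, 0.01, 0.01, 0.01, 0.01, 0.01, 0.01]
0.2 [0.0, 0.0, 0.0, 0.01, 0.01, 0.01, 0.03, 0.04, 0.07, 0.07, 0.07]
0.25 [0.0, 0.0, 0.01, 0.01, 0.0, 0.01, 0.04, 0.04, 0.07, 0.07, 0.07]
0.3 [0.01, 0.01, 0.25, 0.23, 0.24, 0.24, 0.01, 0.01, 0.01, 0.01, 0.01]
0.35 [0.01, 0.01, 0.25, 0.22, 0.22, 0.22, 0.0, 0.01, 0.03, 0.03, 0.03]
0.4 [0.0, 0.0, 0.23, 0.23, 0.23, 0.25, 0.05, 0.03, 0.04, 0.04, 0.04]
0.45 [0.0, 0.01, 0.23, 0.23, 0.23, 0.25, 0.05, 0.03, 0.03, 0.03, 0.03]
0.5 [0.01, 0.01, 0.0, 0.16, 0.16, 0.01, 0.05, 0.01, 0.01, 0.01, 0.01]
0.55 [0.33, 0.01, 0.01, 0.16, 0.16, 0.01, 0.01, 0.01, 0.01, 0.0, 0.01]
0.6 [0.54, 0.55, 0.01, 0.15, 0.15, 0.14, 0.01, 0.01, 0.01, 0.01, 0.01]
0.65 [0.38, 0.5, 0.01, 0.15, 0.15, 0.15, 0.0, 0.01, 0.01, 0.01, 0.01]
0.7 [0.32, 0.33, 0.21, 0.21, 0.22, 0.01, 0.01, 0.09, 0.09, 0.01, 0.01]
[0.35, 0.55, 0.3] [ 0.872  0.232 -0.302]
[0.42, 0.4, 0.3] [ 1.426  0.847 -0.302]
[0.49, 0.1, 0.3] [ 2.198  2.18  -0.302]
[0.494, -0.061, 0.24] [ 2.452e+00  2.944e+00 -2.000e-03]
```

>>> step_arm(
  xyz=[
    [0, 0, -0.5],
    [0, 0, -0.5],
    [0, 0, -0.5],
    [0.889, 0.121, -0.5],
    [0.889, 0.121, -0.5],
    [0.889, 0.121, -0.5],
    [0.889, 0.121, -0.5],
    [0.889, 0.121, -0.5],
    [0.889, 0.121, -0.5],
    [0.889, 0.121, -0.5],
    [0.889, 0.121, -0.5],
    [0.889, 0.121, -0.5],
    [0.889, 0.121, -0.5],
  ],
  yaw=[0.2214, 0.2214, 0.2214, 0.2214, 0.2214, 0.2214, 0.2214, 0.2214, 0.2214, 0.2214, 0.2214, 0.2214, 0.2214],
  claw=[-1, -1, -1, -1, -1, -1, -1, -1, -1, -1, -1, -1, -1],
  grip_force=5,
)

```text
time_s: 1.18
tcp_pos: [0.3598, 0.5706, 0.3401]
eef_rot: [180.0, -0.0, -96.5]
contact_force: [-0.8, 0.4, -0.8]
gripper_width: 0.0875
gripper_force: 0.0
```

>>> step_arm(
  xyz=[
    [0.836, -0.6, 0],
    [0.836, -0.6, 0],
    [0.836, -0.6, 0],
    [0.836, -0.6, 0],
    [0.836, -0.6, 0],
    [0.836, -0.6, 0],
  ],
  yaw=[0, 0, 0, 0, 0, 0],
  claw=[-1, -1, -1, -1, -1, -1],
)

```text
time_s: 1.68
tcp_pos: [0.4617, 0.3858, 0.3415]
eef_rot: [-180.0, -0.0, -96.6]
contact_force: [0.1, 0.2, 1.1]
gripper_width: 0.0876
gripper_force: 0.0
```

>>> step_arm(
  xyz=[
    [0.75, -0.42, 0.4],
    [0.75, -0.42, 0.4],
    [0.75, -0.42, 0.4],
    [0.75, -0.42, 0.4],
    [0.75, -0.42, 0.4],
    [0.75, -0.42, 0.4],
  ],
  yaw=[0, 0, 0, 0, 0, 0],
  claw=[-1, -1, -1, -1, -1, -1],
)

```text
time_s: 2.18
tcp_pos: [0.5254, 0.2281, 0.258]
eef_rot: [179.8, -0.2, -96.6]
contact_force: [-0.7, -0.1, 0.3]
gripper_width: 0.0878
gripper_force: 0.0
```

```bash
cat >> h.py <<'E'
def wrist():
    s=status.get_state(); p,d=cams.capture("wrist"); c=cams.calibration("wrist"); K=np.array(c["mtx"])
    Rt=R.from_euler("xyz",s["eef_rot"],degrees=True).as_matrix(); T=np.array(c["T_tool_cam"])
    v,u=np.mgrid[:480,:640]; a=(u-K[0,2])/K[0,0]; b=(v-K[1,2])/K[1,1]; r=np.hypot(a,b)+1e-9
    ray=np.stack([np.sin(r)*a/r,np.sin(r)*b/r,np.cos(r)],-1)
    M=Rt@T[:3,:3]; ray=ray@M.T; o=Rt@T[:3,3]+s["tcp_pos"]
    zc=ray@M[:,2]
    return p,d,ray,o,o+ray*(d/zc)[...,None],s
def plane(ray,o,h): return o+ray*((h-o[2])/ray[...,2])[...,None]
E
python3 - <<'E'
from h import *
p,d,ray,o,W,s=wrist(); np.savez("w1.npz",p=p,d=d,ray=ray,o=o,W=W)
print(s["tcp_pos"],s["eef_rot"]); cv2.imwrite("pics/w1.png",p)
h=cv2.cvtColor(p,cv2.COLOR_BGR2HSV)
m=(cv2.inRange(h,(105,120,40),(125,255,255))>0)
k,l,st,c=cv2.connectedComponentsWithStats(m.astype(np.uint8))
for i in range(1,k):
    if st[i,4]<150: continue
    q=W[l==i]; t=plane(ray,o,.04)[(l==i)&(abs(W[...,2]-.04)<.006)]
    if len(t)<50: continue
    r=cv2.minAreaRect(t[:,:2].astype(np.float32)*1000); print(np.round(c[i]),st[i,4],np.round(np.median(q,0),3),r)
E
```

```text
[0.52540216 0.22806796 0.25800484] [ 1.79815403e+02 -1.70174302e-01 -9.65944268e+01]
[296. 217.] 3592 [0.546 0.232 0.04 ] ((546.0072631835938, 234.2161407470703), (50.76625061035156, 70.9279556274414), 13.912464141845703)
```

View pics/w1.png

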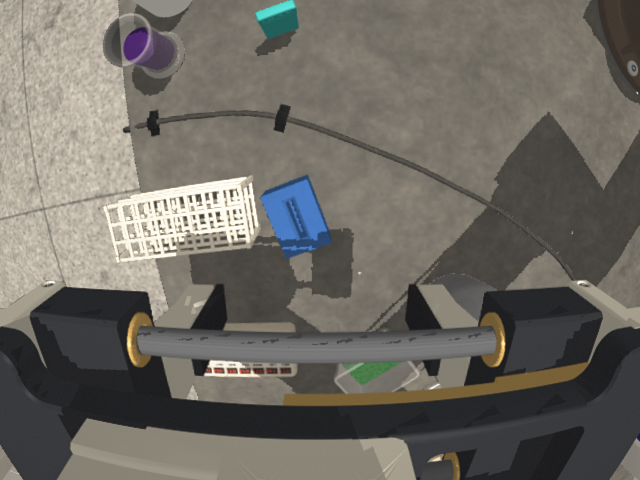

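The wrist view shows the holder at (296,217) with its slot in the middle at (297,217), and the turquoise decoy at (277,19). Next I move to the cards.

>>> step_arm(
  xyz=[
    [0.85, 0, 0],
    [0.85, 0, 0],
    [0.85, 0, 0],
    [0.85, 0, 0],
    [0.85, 0, 0],
  ],
  yaw=[0, 0, 0, 0, 0],
  claw=[-1, -1, -1, -1, -1],
)

```text
time_s: 2.65
tcp_pos: [0.5047, 0.0595, 0.2615]
eef_rot: [-180.0, 0.0, -96.6]
contact_force: [0.1, -0.1, 0.1]
gripper_width: 0.0878
gripper_force: 0.0
```

>>> step_arm(
  xyz=[
    [0.85, 0, 0.25],
    [0.85, 0, 0.25],
    [0.85, 0, 0.25],
    [0.85, 0, 0.25],
    [0.85, 0, 0.25],
    [0.85, 0, 0.25],
    [0.85, 0, 0.25],
  ],
  yaw=[0, 0, 0, 0, 0, 0, 0],
  claw=[-1, -1, -1, -1, -1, -1, -1],
)

```text
time_s: 3.23
tcp_pos: [0.4867, -0.1057, 0.2109]
eef_rot: [-180.0, 0.0, -96.6]
contact_force: [1.2, 0.2, 0.4]
gripper_width: 0.0873
gripper_force: 0.0
```

```bash
cat > heads.py <<'E'
from h import *
import sys
p,d,ray,o,W,s=wrist()
print(s["tcp_pos"],s["eef_rot"]); cv2.imwrite(f"pics/{sys.argv[1]}.png",p)
h=cv2.cvtColor(p,cv2.COLOR_BGR2HSV)
m=(cv2.inRange(h,(3,150,100),(17,255,255))>0)&(W[...,2]>.07)&(W[...,2]<.2)
k,l,st,c=cv2.connectedComponentsWithStats(m.astype(np.uint8))
for i in range(1,k):
    if st[i,4]<60: continue
    zt=np.percentile(W[l==i][:,2],90); mm=(l==i)&(abs(W[...,2]-zt)<.005)
    t=plane(ray,o,zt)[mm]; r=cv2.minAreaRect(t[:,:2].astype(np.float32)*1000); print(np.round(c[i]),len(t),zt.round(4),np.round(r[0],1),np.round(r[1],1),round(r[2],1))
E
python3 heads.py w2
```

```text
[ 0.48672152 -0.10569902  0.21092435] [-1.79970308e+02  1.71055883e-03 -9.65999533e+01]
[314.  50.] 709 0.1113 [ 473.2 -240. ] [35.2  8.4] 83.3
[314. 137.] 740 0.1113 [ 479.7 -181.4] [34.9  9.2] 83.2
[314. 221.] 721 0.1112 [ 486.5 -123.5] [35.9  9.7] 83.4
[314. 299.] 564 0.1112 [493.4 -63.6] [36.5  9. ] 82.9
```

View pics/w2.png

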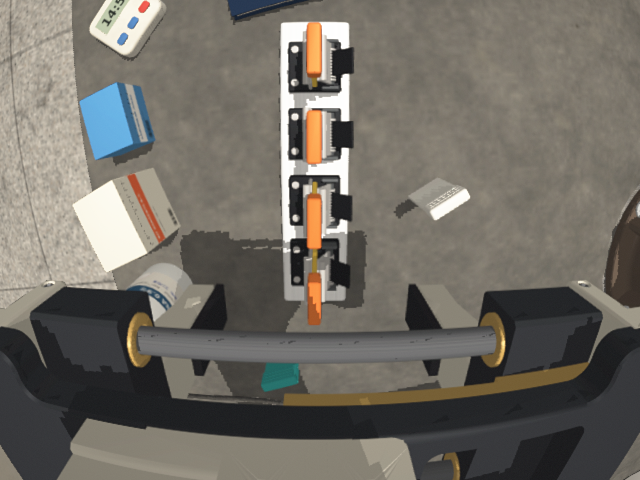

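The wrist view shows the four heads in column 314, at rows 50, 137, 221 and 299, so they're centred between the fingers. I'll lower onto the third from the far end, at (314,221).

>>> step_arm(
  xyz=[
    [0.082, 0, 0],
    [0.082, 0, 0.2],
    [0.082, 0, 0.4],
    [0.082, 0, 0.5],
    [0.082, 0, 0.57],
    [0.082, 0, 0.57],
    [0.082, 0, 0.57],
    [0.082, 0, 0.57],
  ],
  yaw=[0, 0, 0, 0, 0, 0, 0, 0],
  claw=[-1, -1, -0.5, 0, 0.4, 0.4, 0.4, 0.4],
  grip_force=4,
)

```text
time_s: 3.95
tcp_pos: [0.4858, -0.1211, 0.0979]
eef_rot: [-179.9, 0.0, -96.5]
contact_force: [0.1, 0.3, 0.4]
gripper_width: 0.0532
gripper_force: 0.0
```

>>> step_arm(
  xyz=[
    [0, 0, 0],
    [0, 0, 0],
    [0, 0, 0],
    [0, 0, 0],
    [0, 0, 0],
    [0, 0, 0],
    [0, 0, 0],
    [0, 0, 0],
  ],
  yaw=[0, 0, 0, 0, 0, 0, 0, 0],
  claw=[0.55, 0.65, 0.75, 1, 1, 1, 1, 1],
  grip_force=4,
)

```text
time_s: 4.62
tcp_pos: [0.485, -0.1221, 0.0968]
eef_rot: [-179.9, 0.0, -96.6]
contact_force: [1.5, -1.6, 0.9]
gripper_width: 0.01
gripper_force: 4.0
```

```bash
cat > st.py <<'E'
from h import *
s=status.get_state()
for k in("time_s","tcp_pos","eef_rot","contact_force","moment","gripper_width","gripper_force"): print(k,np.round(s[k],4))
E
python3 st.py
```

```text
time_s 4.6167
tcp_pos [ 0.485  -0.1221  0.0968]
eef_rot [-1.799338e+02  2.800000e-03 -9.664810e+01]
contact_force [ 1.4612 -1.6371  0.9334]
moment [-0.1402 -0.6768 -0.0054]
gripper_width 0.01
gripper_force 4.0
```

>>> step_arm(
  xyz=[
    [0, 0, -0.005],
    [0, 0, -0.005],
    [0, 0, -0.005],
  ],
  yaw=[0, 0, 0],
  claw=[1, 1, 1],
)

```text
time_s: 4.87
tcp_pos: [0.4846, -0.122, 0.0976]
eef_rot: [-180.0, 0.0, -96.7]
contact_force: [2.1, 0.9, -1.3]
gripper_width: 0.0103
gripper_force: 4.0
```

>>> step_arm(
  xyz=[
    [0, 0, -0.005],
    [0, 0, -0.005],
    [0, 0, -0.005],
  ],
  yaw=[0, 0, 0],
  claw=[1, 1, 1],
)

```text
time_s: 5.12
tcp_pos: [0.4845, -0.122, 0.0986]
eef_rot: [-180.0, 0.0, -96.6]
contact_force: [2.7, 0.2, -1.6]
gripper_width: 0.0104
gripper_force: 4.0
```

>>> step_arm(
  xyz=[
    [0, 0, -0.005],
    [0, 0, -0.005],
    [0, 0, -0.005],
  ],
  yaw=[0, 0, 0],
  claw=[1, 1, 1],
)

```text
time_s: 5.37
tcp_pos: [0.4845, -0.122, 0.0996]
eef_rot: [-180.0, 0.0, -96.7]
contact_force: [2.0, 0.2, -0.0]
gripper_width: 0.0098
gripper_force: 4.0
```

>>> step_arm(
  xyz=[
    [0, 0, -0.005],
    [0, 0, -0.005],
  ],
  yaw=[0, 0],
  claw=[1, 1],
)

```text
time_s: 5.53
tcp_pos: [0.4844, -0.122, 0.1007]
eef_rot: [-180.0, 0.0, -96.6]
contact_force: [2.0, 0.4, -0.9]
gripper_width: 0.0104
gripper_force: 4.0
```

>>> step_arm(
  xyz=[
    [0, 0, 0],
  ],
  yaw=[0],
  claw=[1],
)

```text
time_s: 5.62
tcp_pos: [0.4845, -0.122, 0.1006]
eef_rot: [-180.0, 0.0, -96.7]
contact_force: [0.7, -0.3, 0.2]
gripper_width: 0.0099
gripper_force: 4.0
```

>>> step_arm(
  xyz=[
    [0, 0, 0],
  ],
  yaw=[0],
  claw=[1],
)

```text
time_s: 5.7
tcp_pos: [0.4845, -0.122, 0.1006]
eef_rot: [-180.0, 0.0, -96.7]
contact_force: [1.5, 0.1, -0.3]
gripper_width: 0.0102
gripper_force: 4.0
```

```bash
python3 - <<'E'
from h import *
p,d=cams.capture("scene"); cv2.imwrite("pics/s3.png",cv2.resize(p[200:360,250:430],None,fx=4,fy=4,interpolation=cv2.INTER_CUBIC)[:600])
E
python3 heads.py w3; python3 st.py
```

```text
[ 0.4844722  -0.12201221  0.1006133 ] [-1.79991226e+02  6.82808774e-04 -9.66495592e+01]
[309.  38.] 1645 0.1113 [ 473.5 -236.7] [29.3  9.6] 83.2
[311. 187.] 2447 0.1112 [ 479.8 -181.7] [35.   9.6] 83.6
[316. 305.] 1000 0.1148 [ 483.6 -133.5] [18.6  9.8] 83.3
[316. 365.] 75 0.1149 [ 486.7 -106.8] [1.6 8.6] 83.3
[312. 387.] 128 0.1007 [491.7 -81.4] [4.7 9. ] 83.5
time_s 5.8
tcp_pos [ 0.4845 -0.122   0.1006]
eef_rot [-1.799912e+02  5.000000e-04 -9.665240e+01]
contact_force [ 1.6734 -0.0421 -0.3139]
moment [-0.0393 -0.7521  0.0174]
gripper_width 0.0103
gripper_force 3.9999
```

View pics/w3.png

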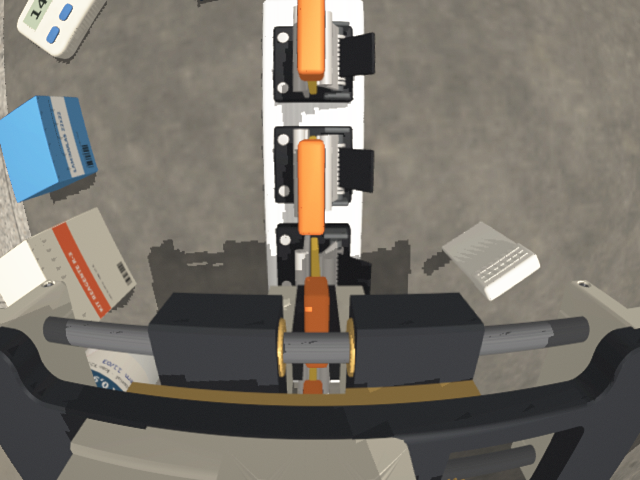

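The head in the fingers at (316,305) has its top at 0.1148 m, while the others are at 0.1112 m. It rose 3.6 mm for a 4 mm pull at only about 1.5 N, so this is the weak clip. I'll draw it on gently, easing the 1–2 N sideways strain.

>>> step_arm(
  xyz=[
    [0, -0.003, 0],
    [0, -0.006, 0],
    [0, -0.006, -0.01],
    [0, -0.006, -0.02],
    [0, -0.006, -0.03],
    [0, -0.006, -0.04],
    [0, -0.006, -0.05],
  ],
  yaw=[0, 0, 0, 0, 0, 0, 0],
  claw=[1, 1, 1, 1, 1, 1, 1],
  grip_force=8,
)

```text
time_s: 6.38
tcp_pos: [0.4856, -0.1222, 0.1109]
eef_rot: [-180.0, 0.0, -96.7]
contact_force: [1.1, 0.7, -0.2]
gripper_width: 0.0101
gripper_force: 8.0
```

```bash
python3 heads.py w4; python3 st.py
```

```text
[ 0.48562197 -0.12215394  0.11086879] [-1.79989777e+02  1.89371949e-03 -9.66509006e+01]
[313.  39.] 1530 0.1113 [ 473.4 -238.6] [32.6  9.5] 83.2
[314. 183.] 2151 0.1112 [ 479.9 -181.7] [35.1  9.6] 83.3
[316. 305.] 997 0.125 [ 484.7 -133.4] [18.2  9.8] 83.3
[316. 365.] 75 0.1252 [ 487.8 -107. ] [1.6 8.6] 83.3
[314. 382.] 158 0.1095 [491.9 -80.9] [6.1 9.1] 83.4
time_s 6.4333
tcp_pos [ 0.4858 -0.1222  0.1112]
eef_rot [-1.79961e+02  3.80000e-03 -9.66477e+01]
contact_force [ 1.5864  0.1673 -0.6873]
moment [ 0.0052 -0.6037  0.0315]
gripper_width 0.01
gripper_force 7.9992
```

>>> step_arm(
  xyz=[
    [0, 0, -0.04],
    [0, 0, -0.08],
    [0, 0, -0.12],
    [0, 0, -0.16],
    [0, 0, -0.2],
    [0, 0, -0.26],
    [0, 0, -0.34],
    [0, 0, -0.42],
    [0, 0, -0.48],
    [0, 0, -0.48],
    [0, 0, -0.48],
  ],
  yaw=[0, 0, 0, 0, 0, 0, 0, 0, 0, 0, 0],
  claw=[1, 1, 1, 1, 1, 1, 1, 1, 1, 1, 1],
  grip_force=10,
)

```text
time_s: 7.35
tcp_pos: [0.4856, -0.1221, 0.2074]
eef_rot: [-179.9, 0.0, -96.7]
contact_force: [-0.5, -1.2, -1.6]
gripper_width: 0.0101
gripper_force: 10.0
```

```bash
python3 heads.py w5; python3 st.py
python3 - <<'E'
from h import *
s=status.get_state();P=s["tcp_pos"];Rt=R.from_euler("xyz",s["eef_rot"],degrees=True).as_matrix()
for t in([.515,.04,.205],[.546,.2342,.205]):print(np.round(Rt.T@(np.array(t)-P)/.2,3))
E
```

```text
[ 0.48563305 -0.12206618  0.20736895] [-1.79919230e+02  3.53149222e-02 -9.66583441e+01]
[314.  73.] 677 0.1114 [ 472.9 -240.3] [34.5  8.9] 83.3
[315. 161.] 774 0.1113 [ 479.8 -181.8] [34.   9.1] 83.1
time_s 7.4
tcp_pos [ 0.4852 -0.1221  0.2065]
eef_rot [ 1.799971e+02  2.430000e-02 -9.666710e+01]
contact_force [-0.3847  0.3562 -1.6941]
moment [ 0.0892 -0.0199  0.0194]
gripper_width 0.0098
gripper_force 10.0
[-0.822 -0.054  0.008]
[-1.805 -0.095  0.008]
```

>>> step_arm(
  xyz=[
    [-0.12, -0.01, 0],
    [-0.27, -0.02, 0],
    [-0.42, -0.03, 0],
    [-0.57, -0.04, 0],
    [-0.72, -0.05, 0],
    [-0.82, -0.054, 0],
    [-0.82, -0.054, 0],
    [-0.82, -0.054, 0],
  ],
  yaw=[-0.01, -0.02, -0.03, -0.04, -0.05, -0.0572, -0.0572, -0.0572],
  claw=[1, 1, 1, 1, 1, 1, 1, 1],
)

```text
time_s: 8.07
tcp_pos: [0.5147, 0.0403, 0.2054]
eef_rot: [179.9, -0.0, -76.0]
contact_force: [0.2, -0.0, -1.0]
gripper_width: 0.01
gripper_force: 10.0
```

```bash
python3 st.py
python3 - <<'E'
from h import *
s=status.get_state();P=s["tcp_pos"];Rt=R.from_euler("xyz",s["eef_rot"],degrees=True).as_matrix()
for t in([.546,.2342,.205],):print(np.round(Rt.T@(np.array(t)-P)/.2-[.006,0,0],3))
E
```

```text
time_s 8.0667
tcp_pos [0.5147 0.0403 0.2054]
eef_rot [ 1.798695e+02 -1.000000e-02 -7.596440e+01]
contact_force [ 0.1778 -0.0324 -0.9974]
moment [ 0.0311 -0.0474  0.0341]
gripper_width 0.01
gripper_force 9.9998
[-0.908 -0.387  0.001]
```

>>> step_arm(
  xyz=[
    [-0.15, -0.06, 0],
    [-0.3, -0.13, 0],
    [-0.45, -0.19, 0],
    [-0.6, -0.26, 0],
    [-0.75, -0.32, 0],
    [-0.87, -0.37, 0],
    [-0.908, -0.387, 0],
    [-0.908, -0.387, 0],
    [-0.908, -0.387, 0.1],
    [-0.908, -0.387, 0.2],
    [-0.908, -0.387, 0.3],
    [-0.908, -0.387, 0.38],
    [-0.908, -0.387, 0.38],
    [-0.908, -0.387, 0.38],
  ],
  yaw=[0, 0, 0, 0, 0, 0, 0, 0, 0, 0, 0, 0, 0, 0],
  claw=[1, 1, 1, 1, 1, 1, 1, 1, 1, 1, 1, 1, 1, 1],
)

```text
time_s: 9.23
tcp_pos: [0.5463, 0.2326, 0.13]
eef_rot: [179.9, -0.1, -76.1]
contact_force: [0.2, 0.0, 0.8]
gripper_width: 0.01
gripper_force: 10.0
```

```bash
python3 heads.py w6
python3 - <<'E'
from h import *
p,d=cams.capture("scene"); cv2.imwrite("pics/s6.png",cv2.resize(p[150:250,190:310],None,fx=5,fy=5,interpolation=cv2.INTER_CUBIC))
p=cv2.imread("pics/w6.png"); cv2.imwrite("pics/w6c.png",cv2.resize(p[180:420,190:450],None,fx=2,fy=2))
E
python3 st.py
```

```text
[0.54625861 0.23256099 0.13001385] [ 1.79874923e+02 -7.64223968e-02 -7.61393851e+01]
[316. 305.] 992 0.1442 [549.  221.5] [ 9.8 18.1] 13.8
[316. 365.] 77 0.1443 [542.7 247.3] [8.6 1.6] 13.8
time_s 9.3333
tcp_pos [0.5473 0.2339 0.1317]
eef_rot [-1.799305e+02  1.200000e-02 -7.609940e+01]
contact_force [ 0.0338 -0.7762 -0.6944]
moment [ 0.1483 -0.0344  0.0284]
gripper_width 0.01
gripper_force 9.9999
```

View pics/w6c.png

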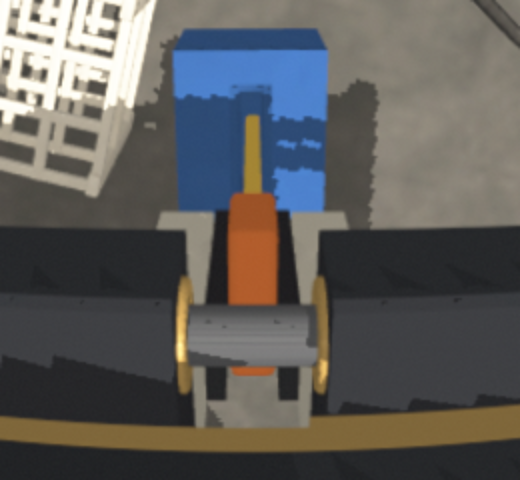

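View pics/s6.png

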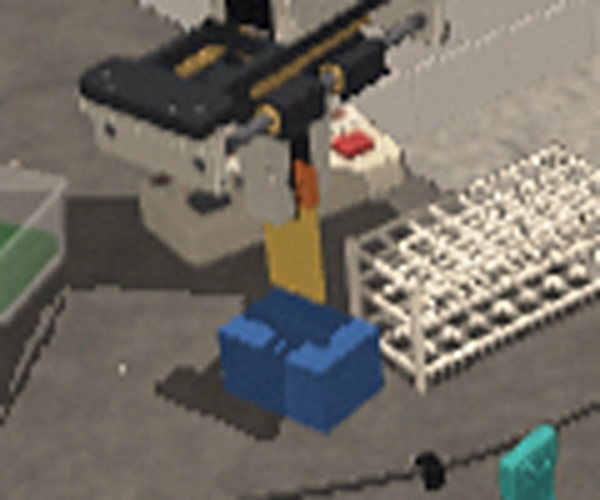

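Run:
```python
from h import *
p,d,ray,o,W,s=wrist(); h=cv2.cvtColor(p,cv2.COLOR_BGR2HSV); Rt=R.from_euler("xyz",s["eef_rot"],degrees=True).as_matrix()
print(s["tcp_pos"])
T=lambda w:np.round((w-s["tcp_pos"])@Rt*1000,1)
m=(cv2.inRange(h,(18,120,60),(32,255,255))>0); m[:180]=0;m[300:]=0;m[:,:280]=0;m[:,350:]=0
v,u=np.nonzero(m); r0=v.min(); uu=int(np.median(u[v==r0])); print("yellow",r0,uu,"cols",u[v==r0+2].min(),u[v==r0+2].max())
print("blade far corner tool mm", T(plane(ray,o,s["tcp_pos"][2]-.066)[r0,uu]), T(W[r0+2,uu]))
print("blade y",[T(plane(ray,o,s["tcp_pos"][2]-.066)[r0+2,c])[1] for c in (u[v==r0+2].min(),u[v==r0+2].max())])
b=(cv2.inRange(h,(105,120,40),(125,255,255))>0)&(abs(W[...,2]-.04)<.004); b[:150]=0
# far edge of top face & side edges
t=T(plane(ray,o,.04)[b]); print("block top far x",np.percentile(t[:,0],99.7),"y",np.percentile(t[:,1],[.5,99.5]))
g=p[190:240,uu].sum(1); print([(190+i,int(x)) for i,x in enumerate(g)]); print([ (r,T(plane(ray,o,.04)[r,uu])[0]) for r in range(215,232,2)])
```

```text
[0.54730934 0.23387959 0.13172706]
yellow 238 316 cols 313 318
blade far corner tool mm [17.5  0.  66. ] [18.6  0.  58.3]
blade y [np.float64(-1.8), np.float64(1.2)]
block top far x 34.0 y [-23.7  25.7]
[(190, 368), (191, 357), (192, 298), (193, 233), (194, 226), (195, 229), (196, 232), (197, 228), (198, 221), (199, 224), (200, 218), (201, 214), (202, 278), (203, 406), (204, 409), (205, 406), (206, 405), (207, 405), (208, 402), (209, 407), (210, 408), (211, 407), (212, 410), (213, 408), (214, 406), (215, 405), (216, 409), (217, 411), (218, 410), (219, 396), (220, 368), (221, 352), (222, 339), (223, 300), (224, 240), (225, 234), (226, 238), (227, 237), (228, 236), (229, 238), (230, 238), (231, 236), (232, 237), (233, 235), (234, 235), (235, 236), (236, 244), (237, 290), (238, 340), (239, 344)]
[(215, np.float64(25.3)), (217, np.float64(24.0)), (219, np.float64(22.6)), (221, np.float64(21.3)), (223, np.float64(19.9)), (225, np.float64(18.5)), (227, np.float64(17.2)), (229, np.float64(15.8)), (231, np.float64(14.4))]
```

The card hangs over the slot. In the crop the blade tip is at (252,115) and the slot's far end at about (252,85); the measured correction is about −1 mm in tool x and +1 mm in y.

>>> step_arm(
  xyz=[
    [-0.006, 0.005, 0],
    [-0.006, 0.005, 0.04],
    [-0.006, 0.005, 0.08],
    [-0.006, 0.005, 0.11],
    [-0.006, 0.005, 0.14],
    [-0.006, 0.005, 0.16],
    [-0.006, 0.005, 0.18],
    [-0.006, 0.005, 0.18],
  ],
  yaw=[0, 0, 0, 0, 0, 0, 0, 0],
  claw=[1, 1, 1, 1, 1, 1, 1, 1],
  grip_force=8,
)

```text
time_s: 10.05
tcp_pos: [0.545, 0.235, 0.0934]
eef_rot: [179.9, -0.0, -76.1]
contact_force: [0.7, -1.0, 0.3]
gripper_width: 0.0095
gripper_force: 8.0
```

```bash
python3 heads.py w7; python3 st.py
```

```text
[0.54499546 0.23502372 0.09341645] [ 1.79913654e+02 -3.69745386e-02 -7.60645595e+01]
[316. 305.] 994 0.1076 [547.8 223.7] [ 9.7 18.6] 13.2
[316. 365.] 76 0.108 [541.4 249.6] [8.6 1.6] 13.9
time_s 10.1
tcp_pos [0.5452 0.2351 0.094 ]
eef_rot [ 1.799467e+02 -2.970000e-02 -7.605960e+01]
contact_force [-0.4719 -0.5658 -1.6911]
moment [ 0.0702  0.0505 -0.0855]
gripper_width 0.0098
gripper_force 7.9999
```

>>> step_arm(
  xyz=[
    [0, 0, 0.02],
    [0, 0, 0.04],
    [0, 0, 0.055],
    [0, 0, 0.07],
    [0, 0, 0.075],
    [0, 0, 0.08],
    [0, 0, 0.08],
  ],
  yaw=[0, 0, 0, 0, 0, 0, 0],
  claw=[1, 1, 1, 1, 1, 1, 1],
  grip_force=5,
)

```text
time_s: 10.68
tcp_pos: [0.5454, 0.2353, 0.0784]
eef_rot: [180.0, -0.0, -76.1]
contact_force: [0.3, 0.5, 0.4]
gripper_width: 0.0101
gripper_force: 5.0
```

>>> step_arm(
  xyz=[
    [0, 0, 0.005],
    [0, 0, 0.01],
    [0, 0, 0.01],
  ],
  yaw=[0, 0, 0],
  claw=[1, 1, 1],
)

```text
time_s: 10.93
tcp_pos: [0.5456, 0.2354, 0.0767]
eef_rot: [-180.0, 0.0, -76.1]
contact_force: [0.1, -1.1, -0.0]
gripper_width: 0.0099
gripper_force: 5.0
```

```bash
python3 heads.py w8; python3 st.py
```

```text
[0.54559881 0.23542781 0.07671631] [-1.79973706e+02  7.84611486e-03 -7.60531194e+01]
[316. 305.] 985 0.091 [548.4 224.1] [ 9.6 18.6] 13.2
[316. 365.] 78 0.0911 [542.  249.9] [8.6 2.2] 13.9
time_s 10.9833
tcp_pos [0.5456 0.2354 0.0767]
eef_rot [-1.799765e+02  7.900000e-03 -7.605520e+01]
contact_force [1.3105 0.1529 0.2203]
moment [ 0.0849 -0.1582 -0.0067]
gripper_width 0.0097
gripper_force 5.0
```

>>> step_arm(
  xyz=[
    [0, 0, 0.004],
    [0, 0, 0.006],
    [0, 0, 0.006],
  ],
  yaw=[0, 0, 0],
  claw=[1, 1, 1],
  grip_force=4,
)

```text
time_s: 11.23
tcp_pos: [0.5458, 0.2355, 0.076]
eef_rot: [-179.9, 0.0, -76.0]
contact_force: [-1.1, 0.6, 4.9]
gripper_width: 0.0102
gripper_force: 4.0
```

>>> step_arm(
  xyz=[
    [0, 0, 0.002],
    [0, 0, 0.004],
    [0, 0, 0.004],
  ],
  yaw=[0, 0, 0],
  claw=[1, 1, 1],
)

```text
time_s: 11.48
tcp_pos: [0.5458, 0.2355, 0.0753]
eef_rot: [-179.9, 0.0, -76.0]
contact_force: [-1.5, -0.3, 5.1]
gripper_width: 0.0103
gripper_force: 4.0
```

```bash
python3 heads.py w9; python3 st.py
```

```text
[0.54582119 0.23553661 0.07528029] [-1.79938059e+02  1.24685425e-02 -7.60415189e+01]
[316. 305.] 958 0.0909 [548.7 223.9] [ 9.6 17.5] 14.0
[316. 366.] 124 0.0912 [542.4 249.6] [9.3 3.2] 9.9
time_s 11.5333
tcp_pos [0.5458 0.2355 0.0753]
eef_rot [-1.799403e+02  1.280000e-02 -7.604510e+01]
contact_force [-0.4952 -0.1538  5.4824]
moment [-0.0582  0.385   0.0008]
gripper_width 0.0099
gripper_force 4.0003
```

The card is on the slot floor: 5 N reaction, with the head top steady at 0.091 m. I'll open only a little because the tube rack is close, then rise.

>>> step_arm(
  xyz=[
    [0, 0, -0.004],
    [0, 0, -0.004],
    [0, 0, -0.004],
    [0, 0, -0.004],
    [0, 0, -0.004],
    [0, 0, -0.004],
  ],
  yaw=[0, 0, 0, 0, 0, 0],
  claw=[0.75, 0.7, 0.6, 0.5, 0.5, 0.5],
)

```text
time_s: 12.03
tcp_pos: [0.5454, 0.2353, 0.0752]
eef_rot: [180.0, -0.0, -76.1]
contact_force: [0.1, 0.5, -0.0]
gripper_width: 0.0218
gripper_force: 0.0
```

>>> step_arm(
  xyz=[
    [0, 0, -0.03],
    [0, 0, -0.08],
    [0, 0, -0.15],
    [0, 0, -0.3],
    [0, 0, -0.45],
    [0, 0, -0.6],
    [0, 0, -0.7],
    [0, 0, -0.7],
    [0, 0, -0.7],
  ],
  yaw=[0, 0, 0, 0, 0, 0, 0, 0, 0],
  claw=[0.5, 0.5, 0.5, 0.5, 0.5, 0.5, 0.5, 0.5, 0.5],
)

```text
time_s: 12.78
tcp_pos: [0.546, 0.2358, 0.2179]
eef_rot: [-179.8, 0.1, -76.1]
contact_force: [-0.7, 0.5, -0.6]
gripper_width: 0.022
gripper_force: 0.0
```

>>> step_arm(
  xyz=[
    [0.2, 0, 0],
    [0.4, 0, 0],
    [0.4, 0, -0.2],
    [0.4, 0, -0.2],
    [0.4, 0, -0.2],
    [0.4, 0, -0.2],
  ],
  yaw=[0, 0, 0, 0, 0, 0],
  claw=[0.5, 0.5, 0.5, 0.5, 0.5, 0.5],
)

```text
time_s: 13.28
tcp_pos: [0.5643, 0.1575, 0.2549]
eef_rot: [180.0, 0.0, -76.1]
contact_force: [-0.6, 0.6, 0.4]
gripper_width: 0.0217
gripper_force: 0.0
```

```bash
python3 heads.py w10; python3 st.py
python3 - <<'E'
from h import *
for n in("top","scene"):
    p,d,W=cloud(n); h=cv2.cvtColor(p,cv2.COLOR_BGR2HSV)
    m=(cv2.inRange(h,(3,150,100),(17,255,255))>0)&(W[...,2]>.05)&(W[...,2]<.13)
    k,l,s,c=cv2.connectedComponentsWithStats(m.astype(np.uint8))
    for i in range(1,k):
        if s[i,4]>=15: print(n,np.round(c[i]),np.round(np.median(W[l==i],0),4),W[l==i][:,2].max())
p=cv2.resize(p[180:380,180:420],None,fx=3,fy=3,interpolation=cv2.INTER_CUBIC); cv2.imwrite("pics/s10.png",p)
E
```

```text
[0.56427938 0.15745537 0.25491726] [ 1.79954449e+02  1.42081548e-02 -7.60905717e+01]
[457.  12.] 250 0.1112 [496.  -52.5] [23.3  9.8] 84.3
[315. 302.] 345 0.0911 [545.8 233.2] [ 8.5 35.8] 13.9
time_s 13.3333
tcp_pos [0.564  0.1576 0.2544]
eef_rot [ 1.799072e+02 -3.300000e-03 -7.606460e+01]
contact_force [-1.3751  0.1007 -0.2386]
moment [ 0.0894  0.0135 -0.0508]
gripper_width 0.0219
gripper_force 0.0
top [204. 236.] [0.5419 0.2383 0.0865] 0.09551680404166474
top [332. 254.] [ 0.4942 -0.0598  0.1071] 0.11400395539036468
top [383. 260.] [ 0.4816 -0.176   0.1061] 0.11384553478888049
top [410. 262.] [ 0.4746 -0.2357  0.1053] 0.11418783330761495
scene [248. 203.] [0.5432 0.232  0.0818] 0.09259158231301867
scene [308. 260.] [ 0.4905 -0.0636  0.1052] 0.11346629452573176
scene [368. 261.] [ 0.6303 -0.118   0.0522] 0.05573877074280609
scene [385. 268.] [ 0.6419 -0.1595  0.0531] 0.05795240356511655
scene [342. 291.] [ 0.4762 -0.1838  0.1043] 0.11403159591774215
scene [360. 308.] [ 0.4692 -0.2429  0.105 ] 0.11229008107849359
```

View pics/s10.png

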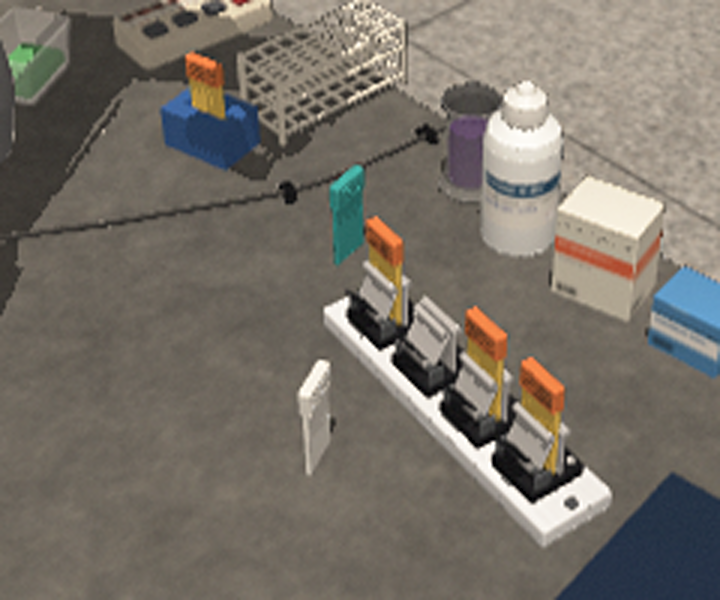

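The card stands upright in the blue holder at (205,85) with its head top at home height. The second clip, at (425,345), is empty and the other three cards are undisturbed.

```bash
python3 -c "
from plant import job; print(job.close_job())"
```

```text
the job is handed in; nothing more can be done
None
```

I drew out the weak clip's card, the second one in the row from the holder end, and stood it fully home in the blue holder; it slid at under 2 N, so I did not pull the other three, which stayed home, and I have handed the job in.

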